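# Loosen the knurled locking collar by two turns

### The job

Loosen the locking collar of the holding fixture by rolling a fingertip along its knurled rim, anticlockwise seen from above: first bring the white line on the collar round to the fixed pointer, then go on for two more full turns and stop with the line at the pointer again. Lift nothing: leave the metal fitting standing in the middle of the fixture, and the spare fitting, the spool and the screwdriver where they are.

Things in the scene. Friction and masses are not known exactly. Their poses are not given: they have to be found in the camera images.
- fixture: Holding fixture bolted to the bench. Green base plate 190 mm (its x) by 150 mm (its y), 18 mm high; on it a steel disc of 132 mm diameter up to 30 mm height, above that the collar. Origin: centre of the underside, on the collar's vertical axis. Its x axis points from the axis to the fixed pointer.
- collar_axis (a point): On the collar's axis, half-way up its rim, 53 mm above the bench. The collar is a dark steel disc, 113 mm in diameter over its knurled rim (36 upright rounded ridges, 3 mm high), which reaches from 40 to 66 mm above the bench; its flat top is at 66 mm. All of the fixture outside the rim is lower than 31 mm, so a fingertip can pass all the way round.
- pointer (a point): Outer end, at its top, of the fixed white pointer on the fixture: a bar with a diamond-shaped head, 6 to 12 mm wide, that sticks out from under the collar, 85 mm from the collar's axis and 30 mm above the bench.
- mark (a point): Near the outer end of the white radial line (28 mm long, 6 mm wide) on the collar's flat top, 48 mm from the axis, 66 mm above the bench; it turns with the collar. It is at the pointer when it lies in the same direction from the axis as the pointer.
- collar (a joint): Angle of the collar, rad, counted through all turns, growing anticlockwise from above. 0: line first at the pointer; 6.28: one full turn later; 12.57: two (the goal). Starts between -1.6 and -0.4 (line 23 to 92 degrees short of the pointer). Turns in place, never rising; needs 0.1 N m (2 N along the rim; pressing the rim with 5 to 10 N gives hold) and stays where left.
- fitting_mid (a point): Middle, half-way up, of the plain metal fitting that stands loose in the socket on the collar's axis: a round fitting 56 mm high, 24 mm in diameter, with a flange of 32 mm; its top is 90 mm above the bench, 24 mm above the collar's top.
- spare_mid (a point): Middle, half-way up, of a second, equal loose fitting (56 mm high, flange 32 mm) that stands on the bench beside the fixture.
- spool_mid (a point): Middle, half-way up, of a loose spool standing on the bench, 52 mm in diameter, 42 mm high.
- driver_grip (a point): Middle of the handle of a loose screwdriver lying on the bench; its x axis points along it to the blade.
Mind the look-alikes: they are no part of the job. What is shaped like the part that bears fitting_mid but green is not meant.

How it is judged (in metres and radians):
On the way, in this order (a step that is already met when the one before it is completed fails the run):
1. a finger turns the collar until its line comes to the pointer (value of joint collar above -0.2 rad and contact force between collar and the fingers above 0.2 N).
2. a finger turns the collar one full turn further (value of joint collar above 5.983 rad and contact force between collar and the fingers above 0.2 N).
3. a finger turns the collar the second full turn (value of joint collar above 12.266 rad and contact force between collar and the fingers above 0.2 N).
At the end, for the whole second after the job is handed in: The collar rests two full turns beyond the first meeting of line and pointer (joint 12.57 rad within 0.3 rad, about 17 degrees); the fitting still stands in its socket, upright; the spare fitting, spool and screwdriver lie within 20 mm of where they were (value of joint collar between 12.266 and 12.866 rad and velocity of joint collar between -0.05 and 0.05 rad/s and horizontal distance between fitting_mid and collar_axis below 0.006 m and z of fitting_mid in the frame of fixture below 0.07 m and angle between fitting_mid's own z axis and vertical below 0.2 rad and distance of each of spare_mid, spool_mid, driver_grip from where it was at the start of the episode below 0.02 m); the robot touches nothing.
It fails at once if the fitting in the socket is lifted or pulled out (z of fitting_mid in the frame of fixture above 0.072 m).
It fails at once if the spare beside the fixture is lifted or pushed out of its place (more than 20 mm) (distance of spare_mid from where it was at the start of the episode above 0.02 m).
It fails at once if the spool beside the fixture is lifted or pushed out of its place (more than 20 mm) (distance of spool_mid from where it was at the start of the episode above 0.02 m).
It fails at once if the driver beside the fixture is lifted or pushed out of its place (more than 20 mm) (distance of driver_grip from where it was at the start of the episode above 0.02 m).
It also fails if it takes over 72 s, if anything falls off the work surface, if the arm or the gripper's body presses on something with over 40 N, if the wrist force passes 120 N, or if a joint passes its speed limit or range.

### The arm

A 6-joint arm with a two-finger parallel gripper is mounted at the origin on the work surface. World frame = base frame: x ahead of the robot, y to its left, z up, the work surface at z = 0. Lengths are in m, angles in degrees, forces in N, time in s.
With the tool pointing down it reaches from about 0.35 to 0.875 m from the base axis. Payload 4.2 kg.
Tool frame: the origin (TCP) lies midway between the tips of the shut fingers; the grasp point (between the pads) lies 19 mm behind it; y points along the fingers, z is the direction in which the jaws open and shut, and the axes are right-handed (so a half turn about y gives the same grasp; the last joint's range is limited). The gripper opens to 87 mm and grips with 3 to 60 N. Pads are 19 mm wide; open, the fingers measure 117 mm over their backs; the gripper's body (75 mm by 190 mm) begins 51 mm behind the grasp point.
Start: joints at [-54.454, 22.042, 0.453, 0, -68.411, -14.817], TCP at [0.221, -0.585, 0.223] pointing down, gripper open.
Joint ranges: [-179.83, 179.83], [-69.29, 118.12], [-61.27, 80.66], [-181.25, 117.63], [-171.15, -9.14], [-177.46, 177.46]. Speed limits (degrees/s): [159.86, 159.86, 180, 180, 180, 180].

### API

Orientations are given as [roll, pitch, yaw] about the fixed x, y, z axes, in that order (R = Rz(yaw) Ry(pitch) Rx(roll)).
In Python, from workcell import env gives the robot as it stands. The module is installed in compiled form; this text tells all that it offers. Calls block until the motion is done:
- env.goto(position, orientation): joint-space move of the TCP to a pose.
- env.move_straight(position, rotation=None, rate=0.15, force_limit=None): straight line of the TCP; rotation=None keeps the orientation; rate is the mean speed in m/s. With force_limit (N) it stops when the force on the tool has changed by that much, and returns True; else False.
- env.set_joints(angles): joint-space move.
- env.gripper_to(opening, grasp_force=None): opening from 0.0 (shut) to 1.0 (fully open); grasp_force is the grip in N (None keeps the last); returns when the fingers have stopped.
- env.dwell(seconds).
- env.inverse_kinematics(position, orientation): joint angles nearest the present ones, or None.
- env.read_state(): the state.
- env.grab_frame(name): name is "side" or "top"; returns a dict with "image" (384x512x3 uint8, blue, green, red), "fx", "fy", "cx", "cy" (pixels), "D" ([k1, k2, p1, p2, k3] as OpenCV has them; the pictures are not rectified), "position" and "orientation" of the camera in the world. Camera axes: x right, y up, looking along -z (the intrinsics and any distortion apply to the point x, -y, -z); pixel columns grow to the right and rows downward; lengths in m; the calibration is good to about 2 mm. A picture is of the moment at which its call begins. There is no depth.
A pose or a line that the arm cannot do raises env.Unreachable and nothing moves.
- env.close_job(): hands the job in, once; it reports no verdict.
Trained networks look in a picture, given as the dict that the camera call returned (one of the last four; its "shot" number tells which), for a name from the list of things; names that differ only in an ending like _2 or _b are one class to them, and where a whole thing is asked for, a point or a joint stands for the part that bears it (a point fixed in the world has none). Each returns a list of dicts, best first, with "score" (0 to 1); they miss things now and then, are a little off and sometimes report something else, mostly with a low value. They report only what shows in the picture. A call takes as long as a camera call. They do not tell look-alikes from the thing itself.
- env.search_frame(picture, thing): "xyz" ([x, y, z] in m, in world coordinates, good to about 4 mm: the middle of the surface that is visible of it).
- env.trace(picture, thing): "mask" (384x512 bool, what is visible of it).
The state is a dict: "clock": time; "joint_positions": joint angles; "qvel": joint speeds; "joint_torque": joint torques, N m; "position": TCP position; "tool_rot": TCP orientation; "force": force on the tool from outside, world axes, zero at the start; "wrist_torque": the same for the moment, N m; "opening": opening from 0.0 (shut) to 1.0 (fully open).
Only numpy, scipy, OpenCV 4.12 (cv2) and the standard library are available. Lean on these libraries where they do the work, as an engineer would, in place of code of your own. Each camera call takes 0.05 s, during which the arm holds its last target.

## Working session

There is one attempt and no reset: what is moved stays moved. The work goes in short steps, each a Python script; the robot and the scene stay as the last script left them, time stands still between calls to the robot, and variables do not carry over. Pictures are saved under pics/ and viewed, and the job is handed in when it is done.

```bash
mkdir -p pics; ls
python3 - <<'E'
from workcell import env
import cv2
for n in("top","side"):
    f=env.grab_frame(n); cv2.imwrite(f"pics/{n}0.png",f["image"])
    print(n,f["fx"],f["fy"],f["cx"],f["cy"],f["D"],f["position"],f["orientation"])
    for t in("fixture","collar","pointer","mark","fitting_mid","spare_mid","spool_mid","driver_grip"):
        try: print(t,[(r["score"],[round(float(v),4) for v in r["xyz"]]) for r in env.search_frame(f,t)])
        except Exception as e: print(t,e)
s=env.read_state(); print(s["clock"],s["position"],s["tool_rot"],s["force"])
E
```

```text
pics
top 366.0480960005248 366.0480960005248 251.45480922993556 194.3418933946084 [-0.05011692  0.          0.          0.          0.        ] [0.4497967  0.05393046 1.00561071] [  7.9567149    1.00513365 -89.28449974]
fixture [(0.72, [0.5579, -0.0569, 0.0225]), (0.33, [0.4556, -0.2193, 0.0077])]
collar [(0.92, [0.5609, -0.0605, 0.0633]), (0.71, [0.5568, -0.0558, 0.0284])]
pointer [(0.94, [0.5509, -0.0561, 0.0251]), (0.56, [0.6619, 0.1516, 0.0542])]
mark [(0.87, [0.5607, -0.0563, 0.0642])]
fitting_mid [(0.57, [0.5591, -0.0609, 0.0884]), (0.46, [0.574, -0.2323, 0.0513])]
spare_mid [(0.74, [0.551, -0.0545, 0.0251]), (0.48, [0.6606, 0.1527, 0.0532])]
spool_mid [(0.74, [0.4575, -0.2224, 0.007])]
driver_grip [(0.73, [0.7282, -0.1294, 0.0253]), (0.64, [0.5573, -0.0614, 0.0685])]
side 359.77894137058513 359.77894137058513 254.78822625505575 191.0426697800268 [-0.02573377  0.          0.          0.          0.        ] [ 0.44846092 -0.55208948  0.5988753 ] [ 49.59621669   0.17177012 -13.59458918]
fixture [(0.6, [0.5524, -0.0909, 0.0249])]
collar [(0.57, [0.555, -0.0772, 0.0654])]
pointer [(0.63, [0.5533, -0.0938, 0.0275])]
mark [(0.87, [0.5585, -0.0842, 0.0688])]
fitting_mid [(0.82, [0.5803, -0.2472, 0.0456]), (0.79, [0.5628, -0.0698, 0.0826])]
spare_mid [(0.78, [0.6618, 0.1424, 0.0429]), (0.53, [0.7184, -0.1405, 0.0222])]
spool_mid [(0.86, [0.456, -0.2375, 0.0066])]
driver_grip [(0.57, [0.7199, -0.1395, 0.0247])]
0.9 [ 0.22123237 -0.5845003   0.22254336] [-8.99986065e+01 -3.69248036e-04  2.07300447e+01] [0.10644575 0.30179378 1.45894337]
```

```bash
python3 -c "
import cv2
for n in('top','side'):
    i=cv2.imread(f'pics/{n}0.png'); cv2.imwrite(f'pics/{n}0b.png',cv2.resize(i,None,fx=1.5,fy=1.5))"
```

```text
(no output)
```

View pics/top0.png

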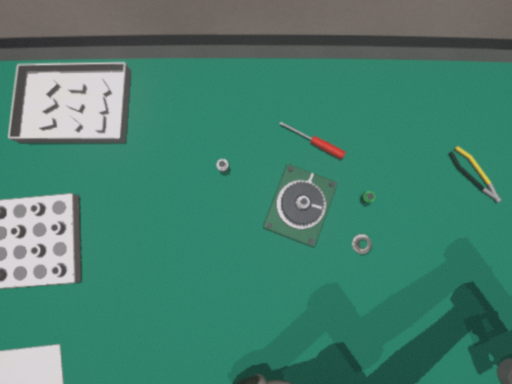

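View pics/side0.png

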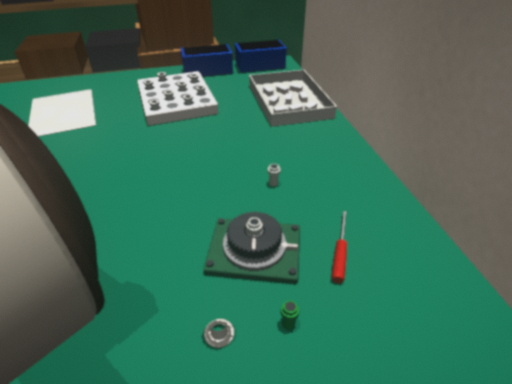

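```bash
cat > h.py <<'E'
import numpy as np,cv2
from scipy.spatial.transform import Rotation as R
def cam(f):
    return np.array([[f["fx"],0,f["cx"]],[0,f["fy"],f["cy"]],[0,0,1]]),np.array(f["D"]),np.array(f["position"]),R.from_euler('xyz',f["orientation"],degrees=True).as_matrix()@np.diag([1,-1,-1])
def ray(f,uv,z):
    K,D,p,M=cam(f); uv=np.array(uv,float).reshape(-1,1,2)
    n=cv2.undistortPoints(uv,K,D)[:,0]; d=np.c_[n,np.ones(len(n))]@M.T
    return p+d*((z-p[2])/d[:,2])[:,None]
def proj(f,P):
    K,D,p,M=cam(f); 
    return cv2.projectPoints(np.array(P,float).reshape(-1,1,3),cv2.Rodrigues(M.T)[0],-M.T@p,K,D)[0][:,0]
E
python3 - <<'E'
import cv2,numpy as np
from h import *
T=dict(fx=366.0481,fy=366.0481,cx=251.4548,cy=194.3419,D=[-0.05011692,0,0,0,0],position=[0.4497967,0.05393046,1.00561071],orientation=[7.9567149,1.00513365,-89.28449974])
i=cv2.imread('pics/top0.png'); c=i[150:260,200:390]; cv2.imwrite('pics/topc.png',cv2.resize(c,None,fx=4,fy=4,interpolation=cv2.INTER_CUBIC))
i=cv2.imread('pics/side0.png'); c=i[205:355,195:355]; cv2.imwrite('pics/sidec.png',cv2.resize(c,None,fx=4,fy=4,interpolation=cv2.INTER_CUBIC))
E
```

```text
(no output)
```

View pics/topc.png

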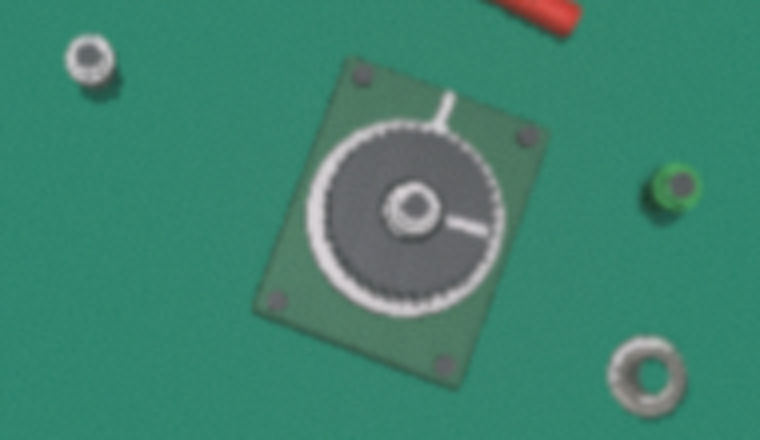

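View pics/sidec.png

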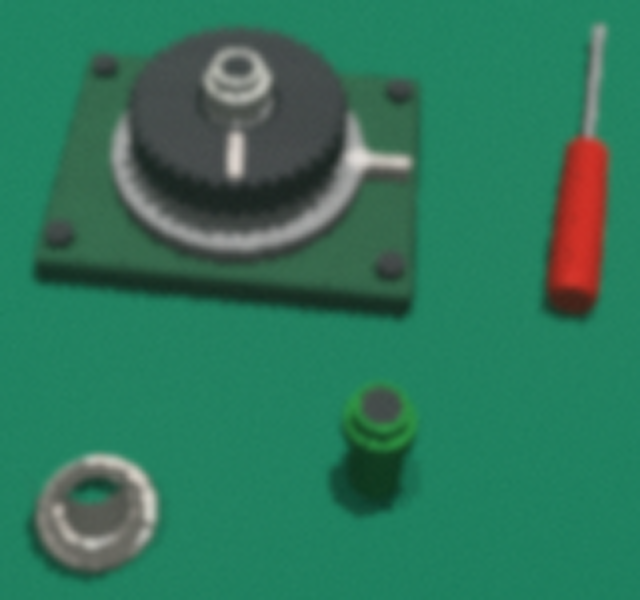

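```bash
cat > cams.py <<'E'
T=dict(fx=366.0481,fy=366.0481,cx=251.4548,cy=194.3419,D=[-0.05011692,0,0,0,0],position=[0.4497967,0.05393046,1.00561071],orientation=[7.9567149,1.00513365,-89.28449974])
S=dict(fx=359.77894,fy=359.77894,cx=254.788226,cy=191.04267,D=[-0.02573377,0,0,0,0],position=[0.44846092,-0.55208948,0.5988753],orientation=[49.59621669,0.17177012,-13.59458918])
E
python3 - <<'E'
from h import *; from cams import *
np.set_printoptions(precision=4,suppress=True)
t=lambda x,y:((x+.5)/4-.5+200,(y+.5)/4-.5+150)
s=lambda x,y:((x+.5)/4-.5+195,(y+.5)/4-.5+205)
print("fit",ray(T,t(413,206),.09),ray(S,s(238,66),.09))
pt=ray(T,t(449,93),.03)[0];ps=ray(S,s(411,162),.03)[0];print("ptr",pt,ps)
mt=ray(T,[t(447,218),t(487,231)],.066);ms=ray(S,[s(236,132),s(235,178)],.066);print("mark",mt,ms)
c=[t(350,57),t(550,132),t(460,388),t(255,312)];C=ray(T,c,.018);print("corn",C,C.mean(0))
cs=[s(92,55),s(418,82),s(410,300),s(38,265)];C=ray(S,cs,.018);print("corn",C,C.mean(0))
# collar top edge ellipse: dark disc
i=cv2.imread('pics/top0.png')
# optimise fixture (x,y,yaw) by point set
from scipy.optimize import least_squares
def res(p,full=False):
    x,y,a=p[:3]; Rm=np.array([[np.cos(a),-np.sin(a)],[np.sin(a),np.cos(a)]])
    def w(q): q=np.array(q,float); return np.c_[q[:,:2]@Rm.T+[x,y],q[:,2]]
    P=w([[0,0,.09],[.085,0,.03],[.095,.075,.018],[.095,-.075,.018],[-.095,-.075,.018],[-.095,.075,.018]])
    r1=proj(T,P)-np.array([t(413,206),t(449,93),*c]); r2=proj(S,P)-np.array([s(238,66),s(411,162),s(92,55),s(418,82),s(410,300),s(38,265)])
    # side corner order: cs match below
    return r1,r2
def best():
    f=lambda p:res(p)[0].ravel()
    o=least_squares(f,[.56,-.06,-.3],loss='soft_l1'); return o
o=best(); print("top fit",o.x,np.degrees(o.x[2])); print(res(o.x)[0])
def fs(p):
    x,y,a=p; Rm=np.array([[np.cos(a),-np.sin(a)],[np.sin(a),np.cos(a)]])
    q=np.array([[0,0,.09],[.085,0,.03],[.095,.075,.018],[.095,-.075,.018],[-.095,-.075,.018],[-.095,.075,.018]])
    P=np.c_[q[:,:2]@Rm.T+[x,y],q[:,2]]
    return proj(S,P)-np.array([s(238,66),s(411,162),s(418,82),s(410,300),s(38,265),s(92,55)])
o2=least_squares(lambda p:fs(p).ravel(),[.56,-.06,-.3],loss='soft_l1'); print("side",o2.x,np.degrees(o2.x[2])); print(fs(o2.x))
for m,o_ in((mt,o),(ms,o2)):
    for q in m: d=q[:2]-o_.x[:2]; print("mark r,rel",np.hypot(*d),np.degrees(np.arctan2(d[1],d[0])-o_.x[2]))
E
```

```text
fit [[ 0.5617 -0.058   0.09  ]] [[ 0.5645 -0.06    0.09  ]]
ptr [ 0.6463 -0.0903  0.03  ] [ 0.649  -0.0913  0.03  ]
mark [[ 0.557  -0.0828  0.066 ]
 [ 0.5488 -0.1085  0.066 ]] [[ 0.5583 -0.0813  0.066 ]
 [ 0.5509 -0.11    0.066 ]]
corn [[ 0.6733 -0.0242  0.018 ]
 [ 0.6223 -0.1608  0.018 ]
 [ 0.4484 -0.0975  0.018 ]
 [ 0.4976  0.0398  0.018 ]] [ 0.5604 -0.0607  0.018 ]
corn [[ 0.5019  0.0381  0.018 ]
 [ 0.676  -0.0266  0.018 ]
 [ 0.6246 -0.1648  0.018 ]
 [ 0.4525 -0.1014  0.018 ]] [ 0.5637 -0.0637  0.018 ]
top fit [ 0.5615 -0.0602 -0.3503] -20.072185114876778
[[ 0.8827  0.0774]
 [-0.3061  1.8177]
 [-0.6694 -1.1095]
 [ 0.8813 -0.9469]
 [ 0.2307  0.7108]
 [-1.1325 -0.1756]]
side [ 0.5648 -0.0625 -0.3487] -19.98058526041858
[[ 0.4409  0.8652]
 [-1.9323  0.4558]
 [ 1.2749 -0.95  ]
 [ 2.0322 -0.129 ]
 [-1.3371 -0.1128]
 [-0.4679 -0.6399]]
mark r,rel 0.023015450810171624 -81.11621932156076
mark r,rel 0.04988201755380492 -84.59466645592791
mark r,rel 0.01984486826439706 -89.22224794742867
mark r,rel 0.049428393155614564 -86.33607222454188
```

Run:
```python
from workcell import env
import numpy as np
np.set_printoptions(precision=4,suppress=True)
O=[-90,0,90]; ax=np.array([.563,-.061])
def st(l):
    s=env.read_state(); print(l,round(s["clock"],2),np.array(s["position"]),np.array(s["force"]),round(s["opening"],3))
for p in([.46,-.061,.15],[.56,-.16,.05],[.66,-.061,.05],[.56,.04,.05]): print(env.inverse_kinematics(p,O))
env.gripper_to(0.0,60); st("shut")
env.goto([.46,-.061,.15],O); st("above")
env.move_straight([.46,-.061,.046],rate=.15); env.dwell(.2); st("low")
print(env.move_straight([.52,-.061,.046],rate=.03,force_limit=4)); st("hit")
env.dwell(.2); st("hit2")
```

```text
[ 12.5899  10.5209 -27.4542   0.     -52.025  -12.5899]
[ -0.0205  28.0984 -17.7145   0.     -44.1871   0.0205]
[  8.6706  34.4199  -5.404    0.     -50.1761  -8.6706]
[ 20.6225  26.4834 -20.7711   0.     -42.7455 -20.6225]
shut 2.42 [ 0.2213 -0.5845  0.2226] [-0.1685  0.0328 -0.6831] 0.006
above 4.51 [ 0.4602 -0.0615  0.1501] [-0.5541 -0.4921 -0.3615] 0.004
low 5.55 [ 0.4606 -0.0609  0.0469] [-0.3193  0.2151  0.2622] 0.006
True
hit 6.78 [ 0.4967 -0.0612  0.0453] [-0.1622  0.4485  0.4806] 0.005
hit2 6.98 [ 0.4961 -0.0612  0.0451] [-0.8427  0.7727  0.12  ] 0.004
```

Run:
```python
from workcell import env
import numpy as np
np.set_printoptions(precision=4,suppress=True)
for dx in (.001,.002,.003,.004,.005):
    env.move_straight([.4961+dx,-.0612,.046],rate=.02)
    F=[];
    for k in range(4): env.dwell(.03); F.append(env.read_state()["force"])
    s=env.read_state();print(dx,round(s["clock"],2),np.array(s["position"]),np.mean(F,0))
    if np.linalg.norm(np.mean(F,0))>9: break
f=env.grab_frame("side"); import cv2; cv2.imwrite("pics/s1.png",cv2.resize(f["image"][150:300,170:350],None,fx=4,fy=4,interpolation=cv2.INTER_CUBIC))
```

```text
0.001 7.37 [ 0.4969 -0.0612  0.046 ] [-0.364   0.0378 -0.1075]
0.002 7.75 [ 0.497  -0.0613  0.0458] [-4.5536  0.3856  1.9743]
0.003 8.13 [ 0.497  -0.0614  0.0457] [-6.6603  1.8011  4.5922]
0.004 8.52 [ 0.497  -0.0615  0.0456] [-7.9948  2.4529  5.9569]
```

View pics/s1.png

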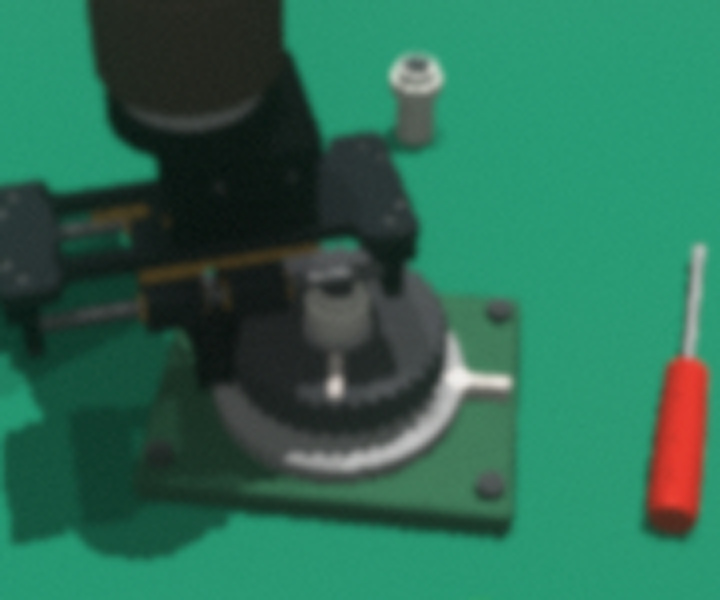

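```bash
cat > roll.py <<'E'
from workcell import env
import numpy as np, json, cv2
np.set_printoptions(precision=4,suppress=True)
R=.0565; H=np.array([.0095,.0095]); AX=np.array([.563,-.061]); Z=.046
def path(phi0,total,ds=.006):
    """list of (p,n,s): Minkowski boundary ccw from direction phi0 (deg, on a flat centre) ; total in m"""
    h=H; out=[]; L=[]
    # one loop beginning at middle of the flat facing -x (n=180deg)
    # contact dir n=180: tool centre offset (-h0 -R, y) y from +h1 to -h1
    segs=[]
    for k in range(4):
        a=np.pi+k*np.pi/2; n=np.array([np.cos(a),np.sin(a)]); t=np.array([-n[1],n[0]])
        hn=abs(n@np.array([h[0],0]))+abs(n@np.array([0,h[1]])); ht=abs(t[0])*h[0]+abs(t[1])*h[1]
        segs.append(("f",a,n,t,hn,ht))
    loop=[]
    for (_,a,n,t,hn,ht) in segs:
        for u in np.arange(-ht,ht,.001): loop.append((*(n*(R+hn)+t*u),a))
        corner=n*hn+t*ht
        for b in np.arange(a,a+np.pi/2,.001/R): loop.append((*(corner+R*np.array([np.cos(b),np.sin(b)])),b))
    return np.array(loop)  # 1 mm steps
LOOP=path(0,0)
def load():
    try: return json.load(open("st.json"))
    except Exception: return dict(i=9,off=-.003,s=0)
def run(length,step=6,Ft=8.,rate=.12,gain=.00015,log=8,tmax=60):
    d=load(); i,off=d["i"],d["off"]; n=len(LOOP); k=0; hist=[]
    t0=env.read_state()["clock"]
    while length>0:
        i+=step; length-=step; d["s"]+=step
        x,y,a=LOOP[i%n]; nv=np.array([np.cos(a),np.sin(a)]); tv=np.array([-nv[1],nv[0]])
        c=AX+[x,y]+off*nv
        env.move_straight([c[0],c[1],Z],rate=rate)
        s=env.read_state(); F=np.array(s["force"]); fn=F[:2]@nv; ft=F[:2]@tv
        off+=np.clip(gain*(fn-Ft),-.0012,.0012); off=float(np.clip(off,-.010,.006))
        e=np.array(s["position"])[:2]-AX-[x,y]
        hist.append(fn); k+=1
        if k%log==0: print(f't{s["clock"]:.2f} s{d["s"]} phi{np.degrees(a)%360:.0f} fn{fn:.1f} ft{ft:.1f} fz{F[2]:.1f} off{off*1e3:.1f} en{e@nv*1e3:.1f} et{e@tv*1e3:.1f} z{s["position"][2]:.4f}')
        if np.linalg.norm(F)>40 or s["clock"]>tmax: print("STOP",F); break
    d.update(i=i,off=off); json.dump(d,open("st.json","w"))
    print("fn range",min(hist),max(hist),"time",s["clock"]-t0)
E
python3 - <<'E'
from roll import *
run(90,log=1)
f=env.grab_frame("side"); cv2.imwrite("pics/s2.png",cv2.resize(f["image"][150:300,170:350],None,fx=4,fy=4,interpolation=cv2.INTER_CUBIC))
E
```

```text
t8.82 s6 phi180 fn8.4 ft-0.5 fz5.8 off-2.9 en0.1 et0.6 z0.0455
t9.07 s12 phi181 fn6.6 ft0.4 fz4.5 off-3.1 en-0.2 et0.7 z0.0456
t9.32 s18 phi187 fn5.7 ft0.9 fz4.1 off-3.5 en-0.6 et0.6 z0.0456
t9.57 s24 phi193 fn5.7 ft0.0 fz3.9 off-3.8 en-0.9 et0.4 z0.0456
t9.82 s30 phi199 fn6.8 ft0.9 fz3.0 off-4.0 en-1.3 et0.3 z0.0456
t10.07 s36 phi205 fn6.9 ft0.4 fz2.3 off-4.2 en-1.6 et0.1 z0.0455
t10.32 s42 phi211 fn6.2 ft-0.3 fz1.6 off-4.5 en-1.9 et-0.1 z0.0455
t10.57 s48 phi218 fn5.9 ft0.5 fz0.9 off-4.8 en-2.3 et-0.3 z0.0454
t10.82 s54 phi224 fn5.5 ft-1.5 fz1.1 off-5.1 en-2.7 et-0.4 z0.0454
t11.07 s60 phi230 fn5.7 ft0.2 fz-0.1 off-5.5 en-3.3 et-0.2 z0.0454
t11.32 s66 phi236 fn6.8 ft0.4 fz0.2 off-5.7 en-3.3 et-0.5 z0.0454
t11.57 s72 phi242 fn7.8 ft-0.6 fz-0.5 off-5.7 en-3.3 et-0.7 z0.0453
t11.82 s78 phi248 fn7.3 ft0.4 fz0.1 off-5.8 en-3.4 et-0.7 z0.0453
t12.07 s84 phi254 fn9.1 ft-0.7 fz-0.6 off-5.6 en-3.3 et-1.0 z0.0453
t12.32 s90 phi260 fn10.6 ft-1.1 fz-0.1 off-5.2 en-2.9 et-1.2 z0.0453
fn range 5.547040501496463 10.641326842132644 time 3.75
```

View pics/s2.png

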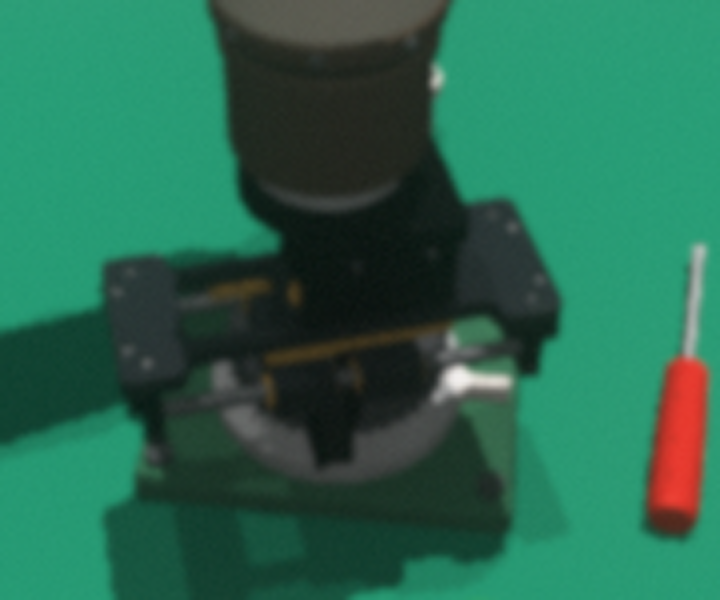

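Run:
```python
from roll import *
run(112,step=8,log=2,gain=.0002)
a=env.grab_frame("side")["image"][150:300,170:350]; b=env.grab_frame("top")["image"][140:290,220:400]
cv2.imwrite("pics/s3.png",cv2.resize(np.hstack([a,b]),None,fx=2.2,fy=2.2,interpolation=cv2.INTER_CUBIC))
```

```text
t12.87 s106 phi270 fn13.6 ft-1.5 fz-2.4 off-3.4 en-1.1 et-0.9 z0.0453
t13.37 s122 phi272 fn9.1 ft0.1 fz-3.6 off-2.2 en-0.0 et0.8 z0.0454
t13.87 s138 phi288 fn7.7 ft0.0 fz-3.7 off-2.2 en-0.5 et1.5 z0.0460
t14.37 s154 phi304 fn5.6 ft-0.2 fz-2.7 off-3.1 en-0.9 et1.6 z0.0463
t14.87 s170 phi321 fn5.2 ft-0.2 fz-3.8 off-4.1 en-1.3 et1.9 z0.0465
t15.37 s186 phi337 fn5.4 ft0.4 fz-2.4 off-5.2 en-1.6 et1.9 z0.0471
t15.87 s202 phi353 fn6.3 ft0.7 fz-2.8 off-6.1 en-1.6 et1.7 z0.0472
fn range 4.938078425105881 13.59176852632788 time 3.5
```

View pics/s3.png

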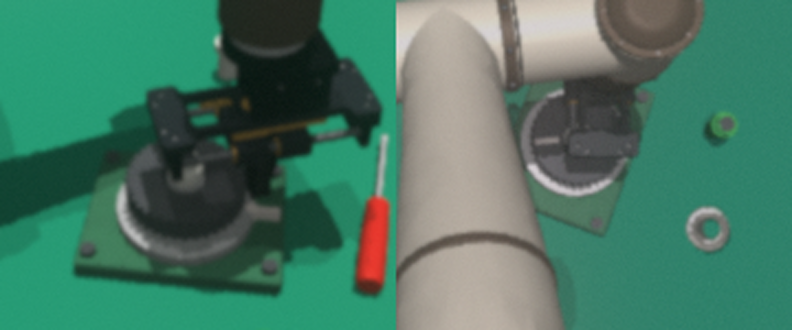

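Run:
```python
from roll import *
run(432,step=8,log=4,gain=.0002)
a=env.grab_frame("side")["image"][150:300,170:350]; b=env.grab_frame("top")["image"][140:290,220:400]
cv2.imwrite("pics/s4.png",cv2.resize(np.hstack([a,b]),None,fx=2.2,fy=2.2,interpolation=cv2.INTER_CUBIC))
```

```text
t16.97 s234 phi5 fn7.8 ft1.0 fz-3.6 off-6.7 en-1.2 et1.5 z0.0475
t17.97 s266 phi38 fn8.1 ft-1.0 fz-2.2 off-6.8 en-0.9 et-0.8 z0.0476
t18.97 s298 phi70 fn9.9 ft-0.1 fz0.5 off-6.8 en-2.1 et-2.8 z0.0477
t19.97 s330 phi90 fn15.3 ft-1.1 fz1.4 off-3.0 en1.2 et-4.6 z0.0480
t20.97 s362 phi114 fn10.6 ft-0.8 fz5.5 off0.1 en1.7 et-1.7 z0.0473
t21.97 s394 phi147 fn6.5 ft0.1 fz4.1 off-1.1 en0.7 et0.9 z0.0458
t22.97 s426 phi179 fn6.9 ft0.3 fz2.6 off-3.2 en-0.1 et0.8 z0.0452
t23.97 s458 phi191 fn7.3 ft1.9 fz1.4 off-3.6 en-0.7 et0.5 z0.0452
t24.97 s490 phi224 fn7.4 ft0.6 fz-0.7 off-4.6 en-2.2 et-0.2 z0.0452
t25.97 s522 phi256 fn10.3 ft0.4 fz-4.6 off-4.1 en-2.2 et-0.2 z0.0451
t26.97 s554 phi270 fn10.3 ft-0.1 fz-3.6 off-2.2 en0.0 et1.0 z0.0455
t27.97 s586 phi300 fn6.9 ft-0.5 fz-3.5 off-3.1 en-0.9 et1.8 z0.0463
t28.97 s618 phi333 fn5.3 ft0.8 fz-2.3 off-4.9 en-1.6 et1.6 z0.0470
fn range 4.279586645990201 15.296158209055614 time 13.5
```

View pics/s4.png

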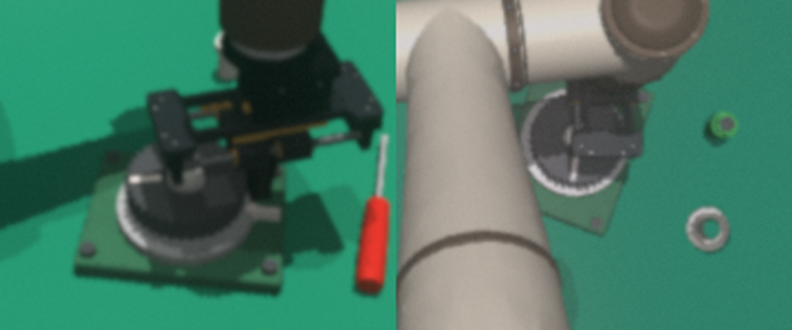

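Run:
```python
from h import *; from cams import *
for n in("s3","s4"):
    i=cv2.imread(f"pics/{n}.png")[:,396:]; c=i[60:210,110:270]
    cv2.imwrite(f"pics/{n}c.png",cv2.resize(c,None,fx=4,fy=4))
a=np.array([.5635,-.061])
for n,p in(("s3",(545,140)),("s4",(573,168))):
    w=ray(T,((p[0]-396)/2.2+220,p[1]/2.2+140),.066)[0][:2]-a; print(n,np.hypot(*w),np.degrees(np.arctan2(w[1],w[0]))+20)
w=ray(S,(140/2.2+170,180/2.2+150),.066)[0][:2]-a; print("s4 side",np.hypot(*w),np.degrees(np.arctan2(w[1],w[0]))+20)
```

```text
s3 0.03959508275715231 118.48200909874703
s4 0.03894054859743887 190.3486441710826
s4 side 0.04098366029655786 193.57174224467659
```

View pics/s4c.png

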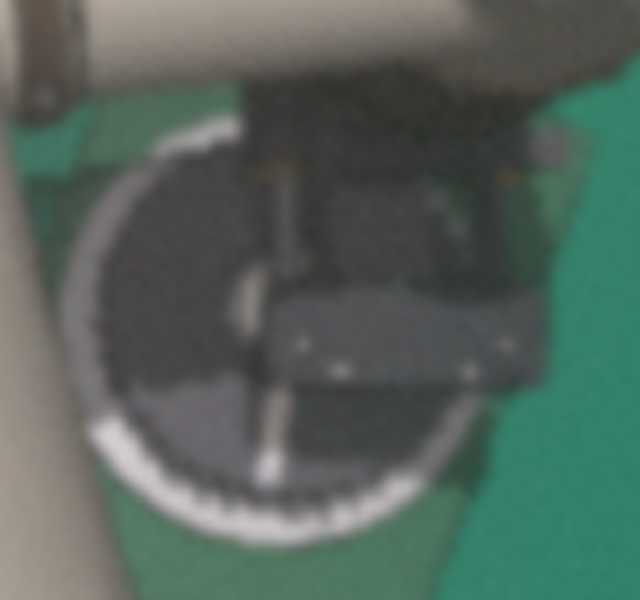

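Run:
```python
from roll import *
run(160,step=8,log=4,gain=.0002)
run(4,step=4,log=1)
d=load(); x,y,a=LOOP[d["i"]%len(LOOP)]; nv=np.array([np.cos(a),np.sin(a)])
p=np.array(env.read_state()["position"])
q=AX+[x,y]+nv*.025
env.move_straight([*q,Z],rate=.1)
env.move_straight([*q,.20],rate=.2)
env.goto([.36,.22,.25],[-90,0,90])
print(env.read_state()["clock"],env.read_state()["force"])
for n in("top","side"):
    f=env.grab_frame(n); cv2.imwrite(f"pics/{n}5.png",f["image"])
a=cv2.imread("pics/side5.png")[200:350,190:370]; b=cv2.imread("pics/top5.png")[140:290,210:390]
cv2.imwrite("pics/s5.png",cv2.resize(np.hstack([a,b]),None,fx=2.2,fy=2.2,interpolation=cv2.INTER_CUBIC))
```

```text
t30.57 s666 phi1 fn7.4 ft0.7 fz-3.2 off-6.4 en-1.3 et1.6 z0.0474
t31.57 s698 phi33 fn7.6 ft0.7 fz-2.1 off-6.5 en-1.0 et-0.4 z0.0475
t32.57 s730 phi66 fn8.8 ft-0.8 fz0.6 off-6.7 en-2.1 et-2.3 z0.0477
t33.57 s762 phi90 fn15.9 ft-1.6 fz1.1 off-3.4 en0.7 et-4.2 z0.0478
t34.57 s794 phi110 fn9.0 ft-0.4 fz5.5 off-0.1 en1.9 et-1.2 z0.0472
fn range 6.628815696983353 15.933643131484766 time 4.9999999999999964
t34.82 s798 phi114 fn7.6 ft-1.2 fz5.2 off-0.2 en1.8 et-1.4 z0.0472
fn range 7.577254713712936 7.577254713712936 time 0.25
37.15 [ 0.1456  0.1833 -0.1052]
```

View pics/s5.png

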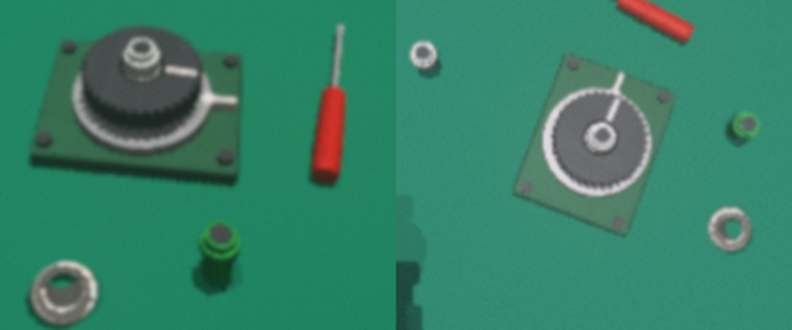

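Run:
```python
from h import *; from cams import *
b=cv2.imread("pics/top5.png")[165:230,270:340]; a=cv2.imread("pics/side5.png")[205:275,205:305]
cv2.imwrite("pics/m5.png",cv2.resize(b,None,fx=8,fy=8,interpolation=cv2.INTER_CUBIC))
cv2.imwrite("pics/n5.png",cv2.resize(a,None,fx=7,fy=7,interpolation=cv2.INTER_CUBIC))
for n in("top","side"):
    d=cv2.absdiff(cv2.imread(f"pics/{n}0.png"),cv2.imread(f"pics/{n}5.png")).max(2); print(n,[(o,int(d[v-12:v+12,u-12:u+12].max())) for o,u,v in (dict(top=[("spare",222,165),("ring",362,244),("driver",327,147),("green",368,198)],side=[("spare",274,175),("ring",219,333),("driver",340,260),("green",290,314)])[n])])
```

```text
top [('spare', 13), ('ring', 13), ('driver', 13), ('green', 13)]
side [('spare', 6), ('ring', 5), ('driver', 5), ('green', 5)]
```

View pics/m5.png

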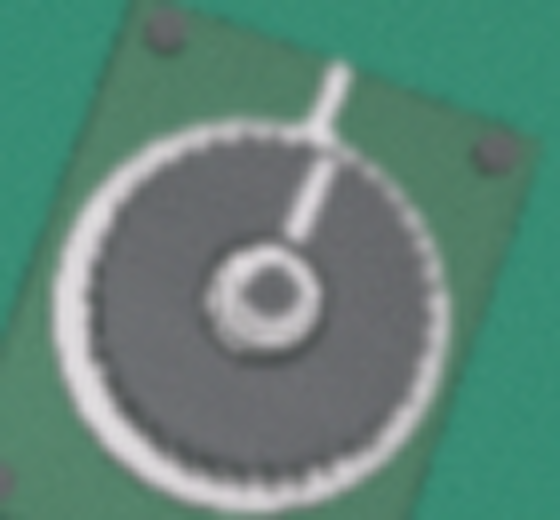

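View pics/n5.png

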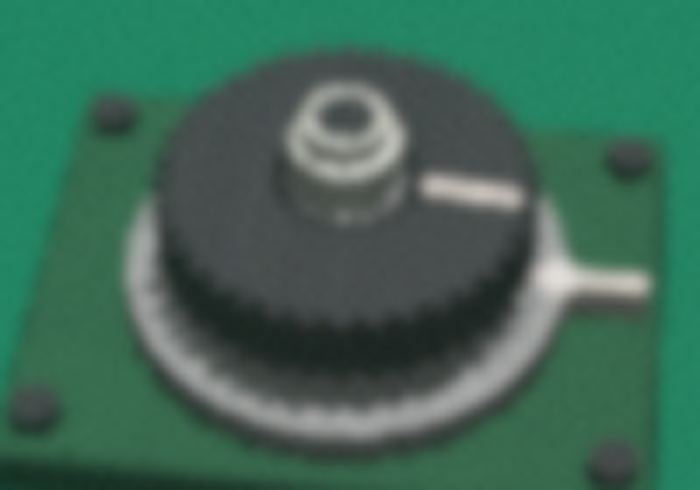

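Run:
```python
from h import *; from cams import *
t=lambda x,y:((x+.5)/8-.5+270,(y+.5)/8-.5+165)
s=lambda x,y:((x+.5)/7-.5+205,(y+.5)/7-.5+205)
for C,l,p,f in((T,[t(298,236),t(323,170)],[t(318,130),t(342,70)],t(267,294)),(S,[s(425,185),s(518,197)],[s(575,277),s(650,285)],s(347,112))):
    L=ray(C,l,.066)[:,:2];P=ray(C,p,.030)[:,:2];F=ray(C,f,.09)[0,:2]
    a=lambda v:np.degrees(np.arctan2(v[1],v[0]))
    print("own dirs",a(L[1]-L[0]),a(P[1]-P[0]),"fit",F,"radial",a(L[1]-F),a(P[1]-F), np.hypot(*(L[1]-F)),np.hypot(*(P[1]-F)))
from workcell import env
print(env.read_state()["clock"],env.read_state()["position"])
```

```text
own dirs -20.91353669468957 -21.922424025444563 fit [ 0.56117667 -0.05815439] radial -26.115210569221063 -21.6296485198128 0.0486025632192337 0.09032340831288845
own dirs -23.803839211608548 -21.866886913342718 fit [ 0.56493944 -0.05846999] radial -25.81298911048342 -21.6262775735598 0.05019351154211909 0.0903891164230289
37.25 [0.36053551 0.21937624 0.24938735]
```

Run:
```python
from workcell import env
env.gripper_to(0.5); env.dwell(.3); print(env.read_state()["clock"],env.read_state()["force"]); print(env.close_job())
```

```text
38.525 [ 0.06691517 -0.78136286  0.3885654 ]
the job is handed in; nothing more can be done
None
```

I turned the collar anticlockwise from about 85° short of the pointer, through the first meeting and on for two more full turns. The job was handed in at about 38.5 s; `close_job` reports no verdict.

**How it was done:** I rolled the shut fingertip round the rim, keeping the pressing force at about 4 to 16 N by force feedback. The finger stayed in contact the whole way, then backed off outwards and up.

**Line at the pointer:** in the last pictures from both cameras the line lies within about 4–5° of the pointer; the limit is 17°. Two ways of reading the angle disagreed by a few degrees: the line's own direction put it 1–2° off, and its direction from the axis put it 4–5° off.

**Number of turns:** the finger's path along the rim (798 mm, about 809°) agrees with the 805° needed. Two pictures taken on the way also fit that count.

**Other objects:** the fitting still stands upright in its socket. The spare fitting and the screwdriver show no change against the first pictures.

**Doubtful point:** what I took for the spool looks like a low ring rather than a 42 mm high spool. It did not move either, and I saw no other spool.

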